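# Seat a steel sample and hold tweezer probes at the marked spacing over it

## Task

Seat the grey steel sample flat and square in the stage's pocket, its long side along the pocket's, and let go of it. Then pick up the sprung probe tweezers by their two blue grips and hold them level over the middle of the sample, pointing at the white end with the tips in line with its two black lines and about 15 mm above the steel, squeezed until the tips are as far apart as those lines (14 mm). Finish still holding them there with the gap steady, touching neither sample nor stage with the tweezers, and leave the beaker, vial and tape roll alone.

Things in the scene. Friction and masses are not known exactly. Their poses are not given: they have to be found in the camera images.
- sample: grey steel sample block, 50 (its x) x 75 (its y) x 9 mm high, 90 g, lying flat and loose; origin at the centre of its underside, z up
- stage: fixed stage, dark grey base 130 (x) x 94 (y) x 10 mm thick, with a pocket for the sample on top. One end of the pocket (+x) is a white block with two thin black lines along x on top, 14 mm apart (y = +7 and -7 mm); its other walls are blue. Origin on the worktop under the pocket's centre; x points to the white end, z up. Its x points away from the robot, within 0.3 rad
- pocket (a point): centre of the pocket floor, 10 mm above the worktop, axes as the stage's. Pocket 80 mm along x, 54 mm along y; walls 6 mm high (rim 16 mm above the worktop), their top 4.5 mm a steep lead-in, 3 mm wider at the rim. Long sides are walled only at the corners (9 mm thick); the middle 44 mm of each is open for fingers down to the base. A seated sample's top is 19 mm above the worktop
- tweezers: sprung probe tweezers, loose, flat on the worktop: black back piece, two steel jaws with blue grip plates, slender steel tips; 141 mm long, 12 mm high, 60 g, balanced at the grips. Origin at the underside midway between the grips; x points to the tips, y to the left jaw, z up. Grip plates from x = -23 to +23 mm, outer faces 36 mm apart at x = 0 when released (each splayed 0.09 rad, wider in front)
- jaw_left (a joint): squeeze: turn of the left jaw, rad (the right turns equally) about hinges at x = -55 mm. 0: released, tips 34 mm apart. 0.09: tips 14 mm apart, grips parallel, 26 mm over their outer faces. 0.15: tips shut. Tip gap = 34 mm - 220 mm x value (within 1 mm); 1 mm less over the grips closes the tips by 2 mm. The spring pushes back with about 4 N at first, 8 N at 0.09, and reopens the jaws
- tip_left (a point): point of the left tip, 6 mm above the tweezers' underside; the tip gap is the distance from here to the right tip
- tip_right (a point): point of the right tip, 6 mm above the tweezers' underside
- tip_middle (a point): point midway between the two tips, 55 mm ahead of the tweezers' origin and 6 mm above their underside; axes as the tweezers'
- beaker: bystander: small clear beaker, 47 mm wide, 58 mm high, upright; origin at the centre of its foot
- vial: bystander: small vial with black cap, 23 mm wide, 48 mm high, upright; origin at the centre of its foot
- tape: bystander: roll of tape lying flat, 68 mm wide, 19 mm high; origin at the centre of its underside
Mind the look-alikes: they are no part of the job. Several things have the shape of the tweezers; the one meant has the colours described above.

How it is judged:
On the way, in this order (a step that is already met when the one before it is completed fails the run):
1. the sample lies flat and square in the pocket and is let go (horizontal distance between sample and pocket below 0.004 m and z of sample in the frame of pocket between -0.002 and 0.0015 m and angle between the y axis of sample and the x axis of stage, either way round below 0.1 rad and angle between sample's own z axis and vertical below 0.04 rad and contact force between sample and the fingers below 0.1 N), for 0.3 s.
2. the tweezers are held in the fingers, 10 mm or more clear of the worktop (contact force between tweezers and the fingers above 1 N and height (world z) of tweezers above 0.01 m and angle between tweezers's own z axis and vertical below 0.35 rad), for 0.2 s.
At the end, for the whole second after the job is handed in: Sample let go, seated within 4 mm and 0.1 rad, within 1.5 mm of the floor. Tweezers in the fingers, level and in line within 0.2 rad, tips 11 to 17 mm apart, steady, 5 to 30 mm above the steel, within 22 mm along and 8 mm across of pocket centre, touching neither sample nor stage (all of step 1 and distance between tip_left and tip_right between 0.011 and 0.017 m and velocity of joint jaw_left between -0.05 and 0.05 rad/s and x of tip_middle in the frame of pocket between -0.022 and 0.022 m and y of tip_middle in the frame of pocket between -0.008 and 0.008 m and z of tip_middle in the frame of pocket between 0.014 and 0.039 m and angle between the x axis of tweezers and the x axis of stage, either way round below 0.2 rad and angle between tweezers's own z axis and vertical below 0.2 rad and linear speed of tweezers below 0.03 m/s and angular speed of tweezers below 0.2 rad/s and contact force between tweezers and the fingers above 1 N and contact force between tweezers and sample below 0.1 N and contact force between tweezers and stage below 0.1 N and x of tweezers in the frame of pocket below -0.02 m); the arm keeps its last pose, push and grip.
It fails at once if the beaker is moved by more than 20 mm (distance of beaker from where it was at the start of the episode above 0.02 m).
It fails at once if the vial is moved by more than 20 mm (distance of vial from where it was at the start of the episode above 0.02 m).
It fails at once if the tape roll is moved by more than 20 mm (distance of tape from where it was at the start of the episode above 0.02 m).
It also fails if it takes over 54 s, if anything falls off the work surface, if the arm or the gripper's body presses on something with over 40 N, if the wrist force passes 120 N, or if a joint passes its speed limit or range.

## Robot

A 7-joint arm with a two-finger parallel gripper is mounted at the origin on a cart in front of the work surface, level with it; the furniture and walls round the work are solid. World frame = base frame: x ahead of the robot, y to its left, z up, the work surface at z = 0. Lengths are in m, angles in rad, forces in N, time in s.
With the tool pointing down it reaches from about 0.4 to 0.85 m from the base axis. Payload 4.5 kg.
Tool frame: the origin (TCP) lies at the very end of the fingers, on their centre line; the grasp point (between the pads) lies 19 mm behind it (tcp_to_grasp is the z of the grasp point in the tool frame, in m); z points along the fingers, y is the line along which they close (so a half turn about z gives the same grasp; the last joint's range is limited). The gripper opens to 88 mm and grips with 3 to 60 N. Pads are 18 mm wide; open, the fingers measure 123 mm over their backs; the gripper's body (75 mm by 187 mm) begins 45 mm behind the grasp point.
Start: joints at [1.371, 0.689, -0.195, 1.565, 0.157, 0.902, -0.215], TCP at [0.145, -0.608, 0.239] pointing down, gripper open.
Joint ranges: [-3.01, 3.01], [-0.46, 2.08], [-1.47, 1.51], [0.13, 2.56], [-1, 4.14], [0.04, 2.09], [-2.66, 2.66]. Speed limits (rad/s): [2.57, 2.57, 3.14, 3.14, 3.14, 3.14, 3.14].

## Interface

Orientations are given as a unit quaternion [x, y, z, w].
In Python, from plant import * gives the robot as it stands. The module is installed in compiled form; this text tells all that it offers.
- The arm moves only by the shell command python3 -m jog 'ROWS' [OPENING] [FORCE]. ROWS is JSON, a list that holds one entry, the list of rows, each a list of 6 numbers: the shift along the tool's x, y, z in m, then the turn, a rotation vector about the tool's x, y, z in rad. In form: [[[dx, dy, dz, ax, ay, az], ...]]. A call has 1 to 12 rows; each row shifts and turns the commanded pose from where the row before left it, along the tool's axes as they then stand; what a row does not reach is not made up. A row lasts 1/8 s, in which the tool goes at most 62.5 mm and 10.7 degrees, less where a joint would pass 70% of its speed; a pose out of reach is approached as far as the arm can. A call with a gripper value outside its range is refused whole. OPENING is the finger opening in m, from 0 to 0.0881, set as the call begins (- or left out, the last holds). The fingers move at their own pace and stop on an object; FORCE is the grip in N (left out, the last holds). Time passes only in rows, so rows that do not move let the fingers close. It gives the time, the measured TCP pose, the force, the opening and the grip force at its end, in the units of the state.
- get_state(): the state, without advancing time (a new reading comes with each control period).
- snapshot(name): name is "scene" or "top" or "wrist"; returns a dict with "frame" (480x640x3 uint8, red, green, blue), "mtx" (3x3 intrinsics, pixels), "D" ([k1, k2, p1, p2, k3] as OpenCV has them; the pictures are not rectified), "xyz" and "orientation" of the camera in the world; the wrist camera has in their place "mount" (4x4, takes a point from camera to tool coordinates, whose origin is the TCP and whose axes are the flange's). Camera axes: x right, y down, z forward; pixel columns grow to the right and rows downward; lengths in m; the calibration is good to about 2 mm. A picture is of the moment at which its call begins: read the wrist's pose just before it. There is no depth.
- finish_job(): hands the job in; it is judged then, once.
The state is a dict: "clock": time; "q": joint angles; "qd": joint speeds; "joint_torque": joint torques, N m; "tool_pos": TCP position; "eef_rot": TCP orientation; "contact_force": force on the tool from outside, world axes, zero at the start; "moment": the same for the moment, N m; "opening": opening from 0.0 (shut) to 1.0 (fully open); "finger_force": force on a finger pad.
Only numpy, scipy, OpenCV 4.12 (cv2) and the standard library are available. Lean on these libraries where they do the work, as an engineer would, in place of code of your own. Each camera call takes 0.05 s, during which the arm holds its last target. There are 200 camera calls.

## Working session

There is one attempt and no reset: what is moved stays moved. The work goes in short steps, Python scripts to look and compute and a shell command to move; the robot and the scene stay as the last step left them, time stands still between calls to the robot, and variables do not carry over. Pictures are saved under pics/ and viewed, at most 10 in all, crops included, and the job is handed in when it is done.

```bash
mkdir -p pics; ls; python3 - <<'E'
from plant import *
import cv2
s=get_state(); print(s)
for n in ("scene","top"):
    d=snapshot(n); cv2.imwrite(f"pics/{n}0.png",d["frame"][:,:,::-1]); print(n,d["mtx"],d["D"],d["xyz"],d["orientation"])
E
```

```text
pics
{'clock': 0.0, 'q': array([ 1.3708116 ,  0.68996893, -0.19453609,  1.56633061,  0.15729056,
        0.9025439 , -0.21506589]), 'qd': array([ 6.94066542e-04, -3.79070375e-05, -4.94494922e-04,  2.35025236e-04,
       -2.82740985e-05, -1.07808024e-04,  2.71099539e-03]), 'joint_torque': array([ 3.42663907e-05, -5.27561545e+01, -1.26665600e+00, -1.53433746e+01,
       -5.25898975e-02,  6.44944055e-03,  2.01964426e-04]), 'tool_pos': array([ 0.14460238, -0.6073832 ,  0.23792359]), 'eef_rot': array([ 9.93167964e-01,  1.16689893e-01, -1.68342813e-04, -9.13813464e-04]), 'contact_force': array([-0.654862  ,  1.34218307,  0.76195121]), 'moment': array([-0.00335463,  0.00296179, -0.01771934]), 'finger_force': 0.0, 'opening': 0.9961497050627168}
scene [[584.23703601   0.         328.90737798]
 [  0.         584.23703601 240.76418178]
 [  0.           0.           1.        ]] [-0.1393181  0.         0.         0.         0.       ] [ 0.1488554  -0.85216611  0.82435476] [ 0.88096163 -0.22589925  0.0960541  -0.40453645]
top [[541.78971333   0.         326.55247567]
 [  0.         541.78971333 233.50610001]
 [  0.           0.           1.        ]] [-0.13993483  0.          0.          0.          0.        ] [ 0.34648703 -0.04346733  1.13921284] [ 0.71315366 -0.69467777  0.0697432  -0.06301213]
```

View pics/top0.png

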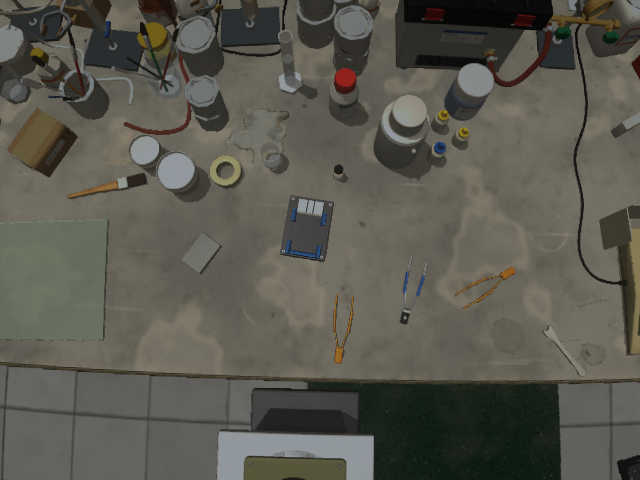

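View pics/scene0.png

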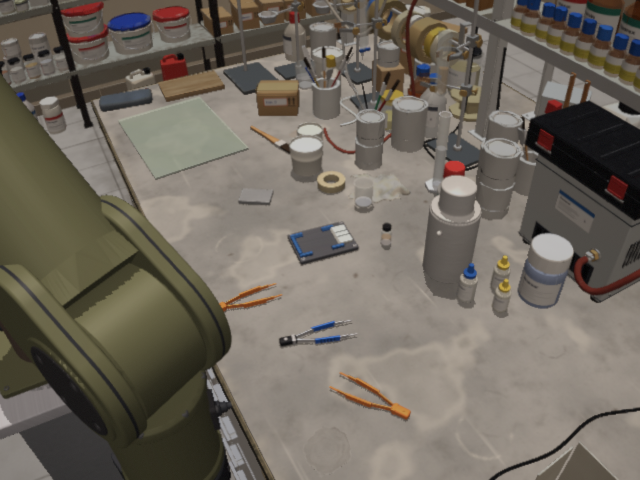

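The top view shows the stage at about (307,228) with its white end up, the sample at (202,252), the blue-gripped tweezers at (413,290) with tips up, and the beaker (272,155), vial (339,172) and tape (226,171). The orange tweezers are look-alikes. The scene view agrees.

```bash
cat > h.py <<'E'
from plant import *
import cv2, numpy as np
from scipy.spatial.transform import Rotation as R
def cam(n):
    s=get_state(); d=snapshot(n)
    if n=="wrist":
        T=np.eye(4);T[:3,:3]=R.from_quat(s["eef_rot"]).as_matrix();T[:3,3]=s["tool_pos"]
        T=T@d["mount"]; d["Rm"],d["p"]=T[:3,:3],T[:3,3]
    else: d["Rm"],d["p"]=R.from_quat(d["orientation"]).as_matrix(),np.array(d["xyz"])
    return d
def ray(d,px,z):
    u=cv2.undistortPoints(np.array(px,float).reshape(-1,1,2),d["mtx"],np.array(d["D"]))[:,0]
    v=np.c_[u,np.ones(len(u))]@d["Rm"].T
    return d["p"]+v*((z-d["p"][2])/v[:,2])[:,None]
def proj(d,P):
    r=d["Rm"].T; return cv2.projectPoints(np.array(P,float).reshape(-1,3),cv2.Rodrigues(r)[0],-r@d["p"],d["mtx"],np.array(d["D"]))[0][:,0]
def blobs(m,amin=15):
    cs,_=cv2.findContours(m.astype(np.uint8),cv2.RETR_EXTERNAL,cv2.CHAIN_APPROX_NONE)
    return sorted([c for c in cs if cv2.contourArea(c)>=amin],key=cv2.contourArea,reverse=True)
def rect(d,c,z):
    P=ray(d,c.reshape(-1,2),z)[:,:2]
    (x,y),(w,h),a=cv2.minAreaRect((P*1000).astype(np.float32))
    if w<h: a+=90; w,h=h,w
    return np.round([x,y,w,h,(a+90)%180-90],1)   # mm, deg of long side from world x
def tool():
    s=get_state(); m=R.from_quat(s["eef_rot"]).as_matrix()
    return s["tool_pos"],m,s
E
python3 - <<'E'
from h import *
d=cam("top"); f=d["frame"]; hsv=cv2.cvtColor(f,cv2.COLOR_RGB2HSV)
blue=(hsv[...,0]>100)&(hsv[...,0]<125)&(hsv[...,1]>120)&(hsv[...,2]>60)
def win(m,x0,x1,y0,y1):
    o=np.zeros_like(m);o[y0:y1,x0:x1]=m[y0:y1,x0:x1];return o
for c in blobs(win(blue,390,440,250,320),5): print("grip",c.reshape(-1,2).mean(0),rect(d,c,.012))
for c in blobs(win(blue,270,345,190,270),3): print("stageblue",c.reshape(-1,2).mean(0),rect(d,c,.016))
g=f.astype(int)
dark=(g.max(2)<110)&(g.min(2)>=0)
st=win((g.max(2)<95)|blue|((g.min(2)>190)),270,342,190,268)
for c in blobs(st,200): print("stage",c.reshape(-1,2).mean(0),rect(d,c,.01))
print(f[252,202],f[252,170],f[225,305],f[240,180])
bl=win(g.max(2)<60,395,440,300,330)
for c in blobs(bl,10): print("back",rect(d,c,.01))
for n,p,z in(("beaker",(272,163),0),("vial",(338,178),0),("tape",(226,171),.01)): print(n,ray(d,[p],z))
sc=f[225:280,170:235]; m=np.zeros(f.shape[:2],np.uint8)
gc=np.full(f.shape[:2],cv2.GC_BGD,np.uint8); cv2.grabCut(f[...,::-1].copy(),gc,(176,226,50,52),np.zeros((1,65)),np.zeros((1,65)),5,cv2.GC_INIT_WITH_RECT)
for c in blobs((gc==1)|(gc==3),100): print("sample",c.reshape(-1,2).mean(0),rect(d,c,.009))
cv2.imwrite("pics/crop.png",cv2.resize(f[140:340,170:470,::-1],None,fx=2.6,fy=2.6,interpolation=cv2.INTER_CUBIC))
E
```

```text
grip [420.1 285.5] [ 455.9 -250.5   42.9    4.   -18.6]
grip [405.29268293 281.75609756] [ 462.4 -218.9   42.6    4.2   -8.7]
stageblue [302.40196078 250.94117647] [525.6  -2.3  71.5  25.5  82.2]
stageblue [293.48148148 213.7037037 ] [601.6  19.7  24.7   8.4  -4.9]
stageblue [323.22222222 218.7037037 ] [592.4 -43.8  25.1   7.5  -9.5]
stage [306.69117647 227.96568627] [572.7  -9.7 133.5  97.7  -7.7]
[111 111 105] [95 92 83] [69 69 67] [96 94 84]
back [ 387.8 -217.    22.2   14.2  -13.8]
beaker [[0.71797884 0.07237055 0.        ]]
vial [[ 0.68759136 -0.07353701  0.        ]]
tape [[0.69409158 0.17101754 0.01      ]]
sample [199.96551724 252.36781609] [513.8 215.2  73.1  49.2 -34.7]
```

```bash
python3 -m jog '[[[0.042,-0.031,0,0,0,0],[0.042,-0.031,0,0,0,0],[0.042,-0.031,0,0,0,0],[0.042,-0.031,0,0,0,0],[0.042,-0.031,0,0,0,0],[0.042,-0.031,0,0,0,0],[0.042,-0.031,0,0,0,0],[0.042,-0.031,0,0,0,0],[0.042,-0.031,0,0,0,0]]]' && python3 -m jog '[[[0.017,-0.044,0,0,0,0],[0.017,-0.044,0,0,0,0],[0.017,-0.044,0,0,0,0],[0.017,-0.044,0,0,0,0],[0.017,-0.044,0,0,0,0],[0.017,-0.044,0,0,0,0],[0.017,-0.044,0,0,0,0],[0.017,-0.044,0,0,0,0],[0.017,-0.044,0,0,0,0],[0.017,-0.044,0,0,0,0]]]' && python3 -m jog '[[[0,0,0,0,0,-0.18],[0,0,0,0,0,-0.18],[0,0,0,0,0,-0.18],[0,0,0,0,0,-0.18],[0,0,0,0,0,-0.18],[0,0,0,0,0,-0.18]]]'
python3 -c "
from h import *
print(get_state()['q'].round(2))"
```

```text
clock: 1.27
tool_pos: [0.4488, -0.2476, 0.2386]
eef_rot: [0.993, 0.117, -0.0, 0.0]
contact_force: [1.1, -0.6, -0.1]
opening: 1.001
finger_force: 0.0
clock: 2.52
tool_pos: [0.5113, 0.2198, 0.2385]
eef_rot: [0.993, 0.117, -0.0, 0.0]
contact_force: [0.4, -0.7, -0.1]
opening: 1.0
finger_force: 0.0
clock: 3.28
tool_pos: [0.5112, 0.2182, 0.2385]
eef_rot: [0.79, 0.613, -0.0, 0.0]
contact_force: [-0.3, -0.8, -0.7]
opening: 0.997
finger_force: 0.0
[-0.24  0.62 -0.41  1.77  0.32  0.82 -1.05]
```

```bash
python3 -m jog '[[[0,0,0,0,0,-0.174],[0,0,0,0,0,-0.174],[0,0,0,0,0,-0.174],[0,0,0,0,0,-0.174],[0,0,0,0,0,-0.174],[0,0,0,0,0,-0.174],[0,0,0,0,0,-0.174],[0,0,0,0,0,0],[0,0,0,0,0,0]]]'
python3 - <<'E'
from h import *
print(get_state()['q'].round(2))
d=cam("wrist"); print(d["mount"].round(3), proj(d,[.514,.215,.009]))
cv2.imwrite("pics/w1.png",d["frame"][...,::-1])
E
```

```text
clock: 4.4
tool_pos: [0.5113, 0.2182, 0.2386]
eef_rot: [0.302, 0.953, -0.0, -0.0]
contact_force: [-0.3, -0.3, 0.4]
opening: 0.999
finger_force: 0.0
[-0.05  0.69 -0.75  1.76  0.57  0.93 -0.09]
[[ 0.001 -0.961 -0.277  0.072]
 [ 1.     0.001 -0.    -0.001]
 [ 0.    -0.277  0.961 -0.146]
 [ 0.     0.     0.     1.   ]] [[318.17230677 201.27408984]]
```

View pics/w1.png

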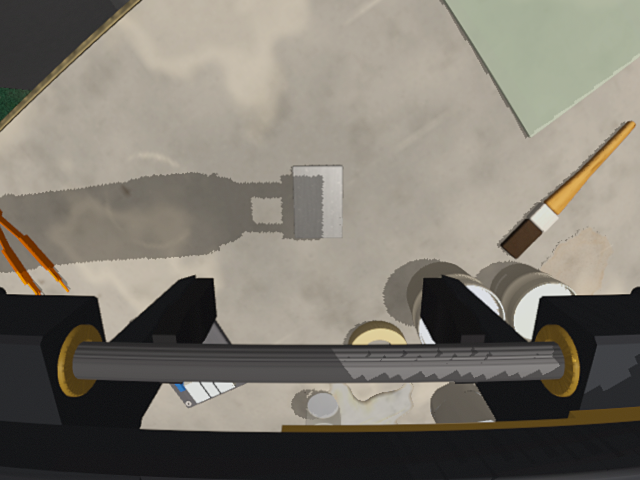

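The wrist view shows the sample squared up to the gripper, corners about (292,166) and (343,238), centre (317.5,202). That is within a pixel of the estimate.

```bash
python3 - <<'E'
from h import *
d=cam("wrist"); p,M,s=tool()
P=ray(d,[(291.5,166),(342.5,165.5),(343,238),(293,239)],.009); c=P.mean(0); print(P.round(4),c)
a=P[0]-P[3]; b=P[1]-P[2]; print("tool-frame long sides",(M.T@a).round(4),(M.T@b).round(4))
c[2]=.004; print("move",(M.T@(c-p)).round(4))
E
```

```text
[[0.4698 0.2139 0.009 ]
 [0.4984 0.2555 0.009 ]
 [0.5609 0.2139 0.009 ]
 [0.5319 0.1706 0.009 ]] [0.51525269 0.21346136 0.009     ]
tool-frame long sides [ 0.0757 -0.0002 -0.    ] [ 0.075  -0.0018 -0.    ]
move [-0.006  -0.0017  0.2347]
```

```bash
python3 -m jog '[[[-0.006,-0.002,0.04,0,0,0],[0,0,0.045,0,0,0],[0,0,0.045,0,0,0],[0,0,0.04,0,0,0],[0,0,0.03,0,0,0],[0,0,0.02,0,0,0],[0,0,0.01,0,0,0],[0,0,0.004,0,0,0],[0,0,0,0,0,0]]]' && python3 -m jog '[[[0,0,0,0,0,0],[0,0,0,0,0,0],[0,0,0,0,0,0],[0,0,0,0,0,0],[0,0,0,0,0,0]]]' 0.04 20
```

```text
clock: 5.62
tool_pos: [0.5155, 0.2135, 0.0052]
eef_rot: [0.3, 0.954, 0.0, 0.0]
contact_force: [-0.3, -0.2, -0.1]
opening: 0.999
finger_force: 0.0
clock: 6.25
tool_pos: [0.5152, 0.2134, 0.0048]
eef_rot: [0.3, 0.954, 0.0, 0.0]
contact_force: [-0.9, 0.1, 1.1]
opening: 0.56
finger_force: 20.0
```

```bash
python3 -m jog '[[[0,0,-0.01,0,0,0],[0,0,-0.03,0,0,0],[0,0,-0.04,0,0,0],[0,0,-0.04,0,0,0],[0,0,-0.04,0,0,0],[0,0,-0.04,0,0,0]]]' && python3 -m jog '[[[-0.035,-0.03,0,0,0,0],[-0.035,-0.03,0,0,0,0],[-0.035,-0.03,0,0,0,0],[-0.035,-0.03,0,0,0,0],[-0.035,-0.03,0,0,0,0],[0,0,0,0,0,-0.158],[0,0,0,0,0,-0.158],[0,0,0,0,0,-0.158],[0,0,0,0,0,0],[0,0,0,0,0,0]]]'
python3 - <<'E'
from h import *
d=cam("wrist"); 
cv2.imwrite("pics/w2.png",d["frame"][...,::-1]); np.save("w2.npy",d,allow_pickle=True); print(proj(d,[.5727,-.0097,.01]))
E
```

```text
clock: 7.0
tool_pos: [0.5146, 0.213, 0.2065]
eef_rot: [0.3, 0.954, -0.0, -0.0]
contact_force: [0.3, 0.4, -0.5]
opening: 0.558
finger_force: 20.0
clock: 8.25
tool_pos: [0.5725, -0.01, 0.2049]
eef_rot: [0.069, 0.998, -0.0, -0.0]
contact_force: [0.0, 0.4, -0.1]
opening: 0.559
finger_force: 20.0
[[319.1698133  205.04093657]]
```

View pics/w2.png

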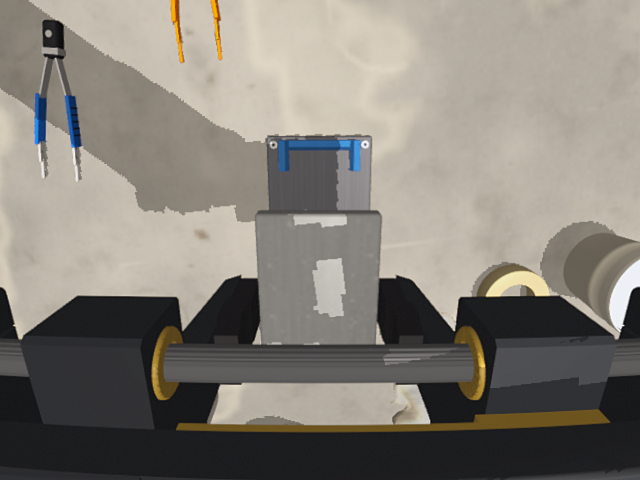

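The wrist view shows the near half of the stage, with base corners near (268,136) and (371,136) and a blue U spanning columns 278–362. The held sample spans columns 256–380. The tweezers are at the upper left, at about (57,100).

```bash
python3 - <<'E'
from h import *
d=np.load("w2.npy",allow_pickle=True).item(); p,M,s=tool(); f=d["frame"]
hsv=cv2.cvtColor(f,cv2.COLOR_RGB2HSV)
b=(hsv[...,0]>98)&(hsv[...,0]<125)&(hsv[...,1]>110)&(hsv[...,2]>60); b[:, :240]=0; b[215:]=0
c=max(blobs(b,30),key=cv2.contourArea); print(cv2.boundingRect(c),rect(d,c,.016))
r=np.array([.5727,-.0097,.01]); yaw=np.deg2rad(-7.7)
def stage(P): q=P-np.array([.5727,-.0097,0]); C,S=np.cos(yaw),np.sin(yaw); return np.c_[q[:,0]*C+q[:,1]*S,-q[:,0]*S+q[:,1]*C,P[:,2]].round(4)
x,y,w,h=cv2.boundingRect(c)
q=c.reshape(-1,2); L=ray(d,q,.016); sL=stage(L); print("blue in stage est: min",sL.min(0),"max",sL.max(0))
g=f.min(2).astype(int)
for row in (160,175,190,200): print(row,[ (u,int(g[row,u])) for u in range(262,274)],[ (u,int(g[row,u])) for u in range(366,378)])
print([(v,int(g[v,320])) for v in range(130,144)])
print("base pts",stage(ray(d,[(267.5,175),(371.5,175),(320,136)],.01)))
# tweezers grips seen here
t=(hsv[...,0]>98)&(hsv[...,0]<125)&(hsv[...,1]>110)&(hsv[...,2]>50); t[:,110:]=0
for c in blobs(t,30): print("grip",rect(d,c,.012))
E
```

```text
(278, 140, 83, 31) [527.1  -3.7  71.6  26.   82.1]
blue in stage est: min [-0.0591 -0.036   0.016 ] max [-0.0329  0.0357  0.016 ]
160 [(262, 126), (263, 124), (264, 123), (265, 125), (266, 121), (267, 87), (268, 76), (269, 87), (270, 85), (271, 86), (272, 86), (273, 86)] [(366, 147), (367, 149), (368, 148), (369, 142), (370, 126), (371, 138), (372, 173), (373, 183), (374, 181), (375, 180), (376, 178), (377, 178)]
175 [(262, 127), (263, 127), (264, 127), (265, 127), (266, 129), (267, 119), (268, 73), (269, 80), (270, 86), (271, 85), (272, 84), (273, 83)] [(366, 146), (367, 147), (368, 146), (369, 134), (370, 117), (371, 150), (372, 174), (373, 174), (374, 174), (375, 174), (376, 174), (377, 173)]
190 [(262, 125), (263, 125), (264, 125), (265, 123), (266, 124), (267, 118), (268, 95), (269, 77), (270, 84), (271, 83), (272, 83), (273, 83)] [(366, 144), (367, 144), (368, 140), (369, 125), (370, 128), (371, 157), (372, 170), (373, 170), (374, 171), (375, 173), (376, 174), (377, 174)]
200 [(262, 126), (263, 125), (264, 126), (265, 126), (266, 126), (267, 126), (268, 114), (269, 72), (270, 80), (271, 84), (272, 84), (273, 83)] [(366, 141), (367, 141), (368, 134), (369, 122), (370, 147), (371, 172), (372, 172), (373, 171), (374, 172), (375, 171), (376, 171), (377, 170)]
[(130, 186), (131, 186), (132, 187), (133, 178), (134, 131), (135, 116), (136, 67), (137, 75), (138, 84), (139, 79), (140, 45), (141, 44), (142, 46), (143, 45)]
base pts [[-0.0279 -0.0467  0.01  ]
 [-0.0277  0.0474  0.01  ]
 [-0.0622  0.0009  0.01  ]]
grip [ 458.4 -248.1   44.7    9.8  -17.9]
grip [ 465.6 -217.5   45.4    9.7   -8.7]
```

```bash
python3 - <<'E'
from h import *
d=np.load("w2.npy",allow_pickle=True).item(); p,M,s=tool(); g=d["frame"].mean(2)
print(np.abs(np.diff(g[200:225,300])).round().astype(int), np.abs(np.diff(g[250,245:265])).round().astype(int),np.abs(np.diff(g[250,372:390])).round().astype(int))
print((M.T@(ray(d,[(318,211),(318,214),(257,250),(380,250)],p[2]+.0042)-p).T).T.round(4))
yaw=np.arctan2(M[1,0],M[0,0]); print(np.rad2deg(yaw))
print("move to pocket, z 0.035:",(M.T@(np.array([.562,-.008,.035])-p)).round(4))
E
```

```text
[ 0  0  0  1  0  0  1  1  2  6  3  2  9 46 32 19 13  3  1  2  1  3  2 38] [ 0  0  0  2  0  0  1  1  2  8 47 25 11  6  3  1  0  2  0] [ 1  1  0  2  3  6  8 42 31  3  1  1  1  0  0  1  0]
[[ 0.0397 -0.0007 -0.0042]
 [ 0.0386 -0.0007 -0.0042]
 [ 0.0238 -0.025  -0.0042]
 [ 0.0239  0.024  -0.0042]]
172.1101340119362
move to pocket, z 0.035: [0.0107 0.0005 0.1699]
```

The blue U puts the pocket centre about 11 mm nearer the robot than the base's centre, because the base isn't centred on the pocket. I'm lowering there.

```bash
python3 -m jog '[[[0.0095,0.001,0.04,0,0,0],[0,0,0.045,0,0,0],[0,0,0.045,0,0,0],[0,0,0.03,0,0,0],[0,0,0.012,0,0,0],[0,0,0,0,0,0],[0,0,0,0,0,0]]]' && python3 -m jog '[[[0,0,0.004,0,0,0],[0,0,0.004,0,0,0],[0,0,0.003,0,0,0],[0,0,0.003,0,0,0],[0,0,0.002,0,0,0],[0,0,0.001,0,0,0],[0,0,0,0,0,0],[0,0,0,0,0,0]]]'
```

```text
clock: 9.18
tool_pos: [0.5644, -0.0073, 0.034]
eef_rot: [0.068, 0.998, 0.0, 0.001]
contact_force: [0.1, -0.2, -1.3]
opening: 0.562
finger_force: 20.0
clock: 10.18
tool_pos: [0.5634, -0.0076, 0.0158]
eef_rot: [0.068, 0.998, 0.0, 0.0]
contact_force: [1.4, -0.7, 0.2]
opening: 0.563
finger_force: 20.0
```

```bash
python3 -m jog '[[[0,0,0,0,0,0],[0,0,0,0,0,0],[0,0,0,0,0,0]]]' 0.075 && python3 -m jog '[[[0,0,-0.01,0,0,0],[0,0,-0.03,0,0,0],[0,0,-0.05,0,0,0],[0,0,-0.05,0,0,0],[0,0,-0.05,0,0,0],[0,0,0,0,0,0],[0,0,0,0,0,0]]]'
python3 - <<'E'
from h import *
d=cam("wrist"); np.save("w3.npy",d,allow_pickle=True); print(proj(d,[[.562,-.008,.019],[.562,-.008,.016]]))
cv2.imwrite("pics/w3.png",cv2.resize(d["frame"][90:320,200:440,::-1],None,fx=2.5,fy=2.5))
E
```

```text
clock: 10.55
tool_pos: [0.5635, -0.0076, 0.0158]
eef_rot: [0.068, 0.998, 0.0, 0.0]
contact_force: [0.1, 0.8, -0.3]
opening: 0.845
finger_force: 0.0
clock: 11.42
tool_pos: [0.5629, -0.0081, 0.2056]
eef_rot: [0.068, 0.998, -0.0, -0.0]
contact_force: [0.3, 0.4, -0.0]
opening: 0.852
finger_force: 0.0
[[318.90130825 205.8596045 ]
 [318.89929397 205.16766883]]
```

View pics/w3.png

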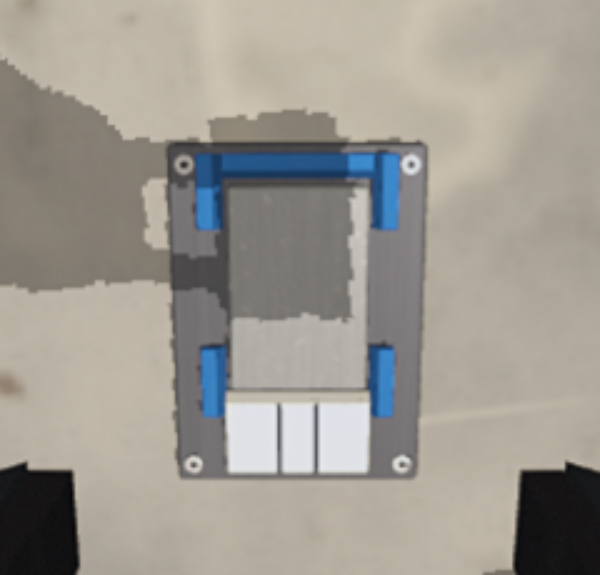

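The crop shows the sample flat and centred in the pocket. The blue wall ends give a pocket centre at about row 205, column 318.7 of the full image, which confirms (0.562, -0.008). The tweezers are next.

```bash
python3 -m jog '[[[0.014,-0.0475,0,0,0,0],[0.014,-0.0475,0,0,0,0],[0.014,-0.0475,0,0,0,0],[0.014,-0.0475,0,0,0,0],[0.014,-0.0475,0,0,0,0.094],[0,0,0,0,0,0],[0,0,0,0,0,0]]]'
python3 - <<'E'
from h import *
d=cam("wrist"); p,M,s=tool(); print(s["q"].round(2)); np.save("w4.npy",d,allow_pickle=True); f=d["frame"]
hsv=cv2.cvtColor(f,cv2.COLOR_RGB2HSV)
t=(hsv[...,0]>98)&(hsv[...,0]<125)&(hsv[...,1]>110)&(hsv[...,2]>50)
for c in blobs(t,60): print("grip",cv2.boundingRect(c),rect(d,c,.012),rect(d,c,.006))
print(np.rad2deg(np.arctan2(M[1,0],M[0,0])),proj(d,[.461,-.2335,.012]))
cv2.imwrite("pics/w4.png",cv2.resize(f[90:340,180:460,::-1],None,fx=2.4,fy=2.4))
E
```

```text
clock: 12.35
tool_pos: [0.4616, -0.2327, 0.2049]
eef_rot: [0.114, 0.993, 0.001, -0.001]
contact_force: [0.1, 0.4, -0.3]
opening: 0.845
finger_force: 0.0
[ 0.9   0.73 -0.89  1.9   0.74  0.88  0.97]
grip (530, 202, 77, 35) [527.8  -2.5  75.6  28.4  82.4] [530.2   1.3  77.   28.9  82.4]
grip (587, 271, 12, 25) [602.1  20.8  27.2  10.   -9.5] [605.8  25.   27.6  10.2  -9.5]
grip (526, 277, 10, 20) [590.2 -44.3  21.3   9.3  -3.6] [593.7 -41.2  21.6   9.5  -3.6]
grip (294, 180, 8, 50) [ 456.7 -251.6   46.1    3.8  -18.9] [ 457.9 -252.2   46.9    3.9  -18.9]
grip (329, 181, 7, 49) [ 464.3 -220.8   45.2    3.8   -9. ] [ 465.6 -220.9   46.     3.8   -9. ]
166.96582523276055 [[317.58660806 205.06103576]]
```

View pics/w4.png

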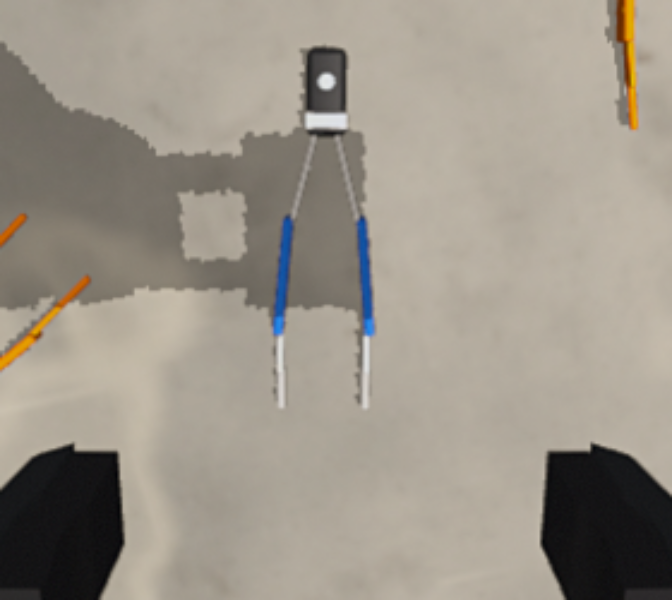

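The view shows the tweezers at crop (322,275), tips towards the stage. They are nearly square to the gripper and about 3.5 mm off sideways, and the look-alikes are clear of the fingers.

```bash
python3 -m jog '[[[0.0003,-0.0037,0.04,0,0,0.016],[0,0,0.045,0,0,0],[0,0,0.045,0,0,0],[0,0,0.04,0,0,0],[0,0,0.02,0,0,0],[0,0,0.009,0,0,0],[0,0,0.003,0,0,0],[0,0,0,0,0,0]]]' && python3 -m jog '[[[0,0,0,0,0,0],[0,0,0,0,0,0],[0,0,0,0,0,0],[0,0,0,0,0,0],[0,0,0,0,0,0],[0,0,0,0,0,0]]]' 0.026 25
```

```text
clock: 13.4
tool_pos: [0.4614, -0.2367, 0.0043]
eef_rot: [0.122, 0.992, -0.0, 0.001]
contact_force: [-0.1, -0.1, 0.1]
opening: 0.849
finger_force: 0.0
clock: 14.15
tool_pos: [0.4611, -0.2366, 0.0039]
eef_rot: [0.122, 0.992, 0.0, 0.0]
contact_force: [0.8, 0.7, 1.3]
opening: 0.297
finger_force: 8.6
```

```bash
python3 -m jog '[[[0,0,-0.006,0,0,0],[0,0,-0.02,0,0,0],[0,0,-0.03,0,0,0],[0,0,-0.03,0,0,0],[0,0,0,0,0,0],[0,0,0,0,0,0],[0,0,0,0,0,0]]]' && python3 -m jog '[[[0.0015,0.02,0,0,0,0],[0.0015,0.03,0,0,0,0],[0.0015,0.035,0,0,0,0],[0.0015,0.035,0,0,0,0],[0.0015,0.035,0,0,0,0],[0.0015,0.035,0,0,0,0],[0.0015,0.03,0,0,0,0],[0.0015,0.02,0,0,0,0],[0,0,0,0,0,-0.054],[0,0,0,0,0,-0.054],[0,0,0,0,0,0],[0,0,0,0,0,0]]]'
python3 - <<'E'
from h import *
d=cam("wrist"); np.save("w5.npy",d,allow_pickle=True); p,M,s=tool()
sc=cam("scene"); np.save("s5.npy",sc,allow_pickle=True)
w=d["frame"][150:480,170:470,::-1]; 
P=proj(sc,[[.562,-.008,.094]])[0].astype(int); print(P)
c=sc["frame"][P[1]-55:P[1]+55,P[0]-70:P[0]+50,::-1]
a=cv2.resize(w,(400,440)); b=cv2.resize(c,(400,366),interpolation=cv2.INTER_CUBIC)
o=np.zeros((440,800,3),np.uint8); o[:,:400]=a; o[:366,400:]=b; cv2.imwrite("pics/c5.png",o)
E
```

```text
clock: 15.02
tool_pos: [0.4599, -0.2369, 0.0887]
eef_rot: [0.123, 0.992, 0.0, -0.001]
contact_force: [-0.3, 0.3, -1.0]
opening: 0.301
finger_force: 8.1
clock: 16.52
tool_pos: [0.5072, -0.0013, 0.0893]
eef_rot: [0.069, 0.998, -0.0, -0.0]
contact_force: [0.1, 0.3, -0.2]
opening: 0.293
finger_force: 8.1
[314 210]
```

View pics/c5.png

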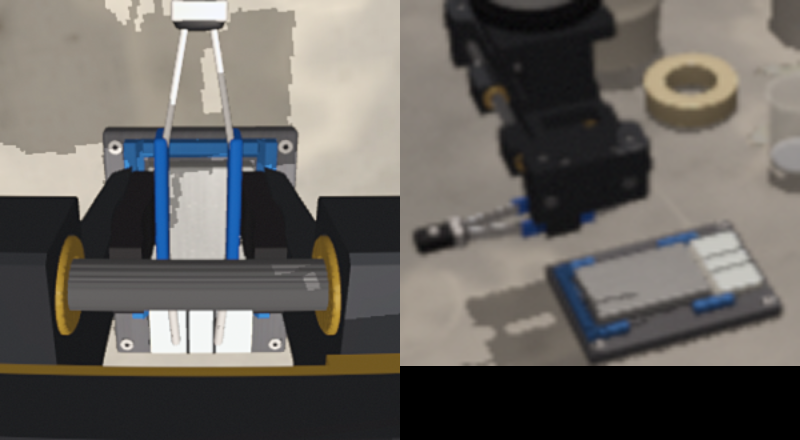

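The wrist half shows the tweezers held straight with the grips parallel. The tips are at about full-image (302,405) and (335,405), over the white block only by perspective. The sample is still seated.

```bash
python3 - <<'E'
from h import *
d=np.load("w5.npy",allow_pickle=True).item(); p,M,s=tool(); z=p[2]+.0021
tips=[(302,407),(335,407)]; P=ray(d,tips,z); print("gap",np.linalg.norm(P[0]-P[1]),"tool",(M.T@(P-p).T).T.round(4))
m=P.mean(0); yaw=np.deg2rad(-7.8); q=m[:2]-[.562,-.008]; C,S=np.cos(yaw),np.sin(yaw)
print("tip mid in pocket",q[0]*C+q[1]*S,-q[0]*S+q[1]*C)
g=d["frame"].astype(int)
for r in (400,404,408,412): print(r,g[r,296:342].min(1))
# grips direction
h=cv2.cvtColor(d["frame"],cv2.COLOR_RGB2HSV); t=(h[...,0]>98)&(h[...,0]<125)&(h[...,1]>110)&(h[...,2]>50)
t[:258]=0;t[340:]=0
for c in blobs(t,100): print(cv2.boundingRect(c),(M.T@np.r_[ray(d,[c.reshape(-1,2).mean(0)],p[2]+.008)[0]-p]).round(4),rect(d,c,p[2]+.008))
E
```

```text
gap 0.01540143534468569 tool [[-0.0541 -0.008  -0.0021]
 [-0.0541  0.0074 -0.0021]]
tip mid in pocket -0.0009086907140519392 -0.0012327602040480368
400 [247 244 179 198 220 225 217 199 197 246 247 247 245 207  76 117 213 250
 246 245 244 244 244 244 245 244 244 244 244 244 245 247 237 179  77 141
 191 211 220 223 212 207 236 246 245 244]
404 [246 244 197 193 214 223 222 209 187 206 246 248 245 208  76 109 210 251
 247 245 245 244 244 245 244 244 244 244 244 245 245 247 236 174 112 170
 202 217 222 218 205 233 246 245 245 244]
408 [245 246 245 223 211 224 223 229 233 245 246 247 245 209  76  83 198 252
 247 245 245 244 244 244 244 244 244 245 245 244 245 248 237 176  70 153
 215 226 223 228 241 245 245 245 244 244]
412 [245 245 245 245 245 245 245 245 245 245 246 247 246 210  74  83 198 252
 248 246 245 245 245 245 245 245 245 245 245 245 246 248 238 178  60 116
 230 250 247 246 245 245 245 245 245 245]
(263, 258, 115, 82) [ 0.0101 -0.0002 -0.008 ] [503.4  -0.6  45.   36.   82.1]
```

```bash
python3 -m jog '[[[0,0.001,0.015,0,0,0],[0,0,0.02,0,0,0],[0,0,0.014,0,0,0],[0,0,0.006,0,0,0],[0,0,0.002,0,0,0],[0,0,0,0,0,0],[0,0,0,0,0,0],[0,0,0,0,0,0],[0,0,0,0,0,0],[0,0,0,0,0,0]]]' 0.0255
python3 - <<'E'
from h import *
d=cam("wrist"); sc=cam("scene"); p,M,s=tool(); print(s["tool_pos"],s["opening"],s["finger_force"])
P=proj(sc,[[.562,-.008,.034]])[0].astype(int)
c=sc["frame"][P[1]-50:P[1]+50,P[0]-70:P[0]+60,::-1]
o=np.zeros((440,800,3),np.uint8); o[:,:400]=cv2.resize(d["frame"][150:480,170:470,::-1],(400,440)); o[:308,400:]=cv2.resize(c,(400,308),interpolation=cv2.INTER_CUBIC); cv2.imwrite("pics/c6.png",o)
g=d["frame"].astype(int)
for r in (396,400,404,408): print(r,g[r,294:344].min(1))
u=ray(d,[(0,407),(1,407)],p[2]+.0021); print("mm/px",1000*np.linalg.norm(ray(d,[(302,407)],p[2]+.0021)-ray(d,[(334,407)],p[2]+.0021))/32)
E
```

```text
clock: 17.88
tool_pos: [0.5077, -0.0003, 0.0328]
eef_rot: [0.069, 0.998, -0.0, 0.0]
contact_force: [0.0, -0.3, -0.6]
opening: 0.29
finger_force: 8.6
[ 5.07644460e-01 -2.65161833e-04  3.27302759e-02] 0.2897882272596659 8.577231466770172
396 [189 188 186 181 157 193 211 224 225 215 186 168 188 188 188 191 194 196
 192 189 187 187 188 188 189 188 188 187 187 186 187 187 187 189 191 190
 165 171 202 217 224 221 206 189 188 190 190 190 190 190]
400 [189 188 186 184 181 176 207 221 226 219 199 148 179 186 185 187 190 191
 189 187 187 187 186 186 189 189 189 188 188 188 189 190 189 189 190 170
 160 187 182 205 223 216 188 183 191 192 191 190 189 188]
404 [189 188 186 185 181 159 195 216 224 223 213 187 163 188 190 189 189 190
 188 187 187 186 186 186 187 187 187 188 189 189 190 189 189 189 184 161
 171 202 217 223 221 204 189 188 191 190 190 191 191 191]
408 [189 187 188 186 185 184 183 200 209 210 202 184 184 186 187 187 188 189
 187 186 187 187 186 187 187 187 188 188 187 187 187 187 187 188 188 186
 187 199 210 211 199 187 185 187 188 189 190 189 188 187]
mm/px 0.4677940087952158
```

View pics/c6.png

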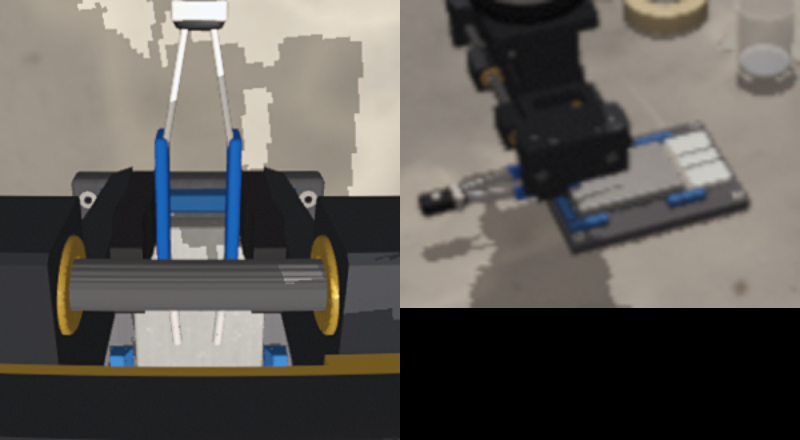

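The tips are at columns 302.5 and 332.5, row 407, so the gap is 14.0 mm. They are centred over the sample about 16 mm above the steel and touch nothing.

```bash
python3 -c "
from plant import *
print(finish_job())"
```

```text
the job is handed in; nothing more can be done
None
```

The job is handed in at about 18 s (no verdict came back): the sample is seated and released in the pocket, and the blue-gripped tweezers are held level about 16 mm above the steel, in line with the black lines, with a measured tip gap of 14.0 mm.

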